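Two-view silhouette check of moulded housings

ROBOT

A 6-joint arm with a two-finger parallel gripper is mounted at the origin on the work surface. World frame = base frame: x ahead of the robot, y to its left, z up, the work surface at z = 0. Lengths are in m, angles in rad, forces in N, time in s.
With the tool pointing down it reaches from about 0.3 to 0.85 m from the base axis. Payload 4.2 kg.
Tool frame: the origin (TCP) lies on the centre line of the jaws, within the pads' length; the fingertips stand 11 mm ahead of it and the grasp point (between the pads) lies 8 mm behind it; z points along the fingers, y is the line along which they close (so a half turn about z gives the same grasp; the last joint's range is limited). The gripper opens to 91 mm and grips with 3 to 60 N. Pads are 32 mm wide; open, the fingers measure 118 mm over their backs; the gripper's body (76 mm by 178 mm) begins 60 mm behind the grasp point.
Start: joints at [-1.258, 0.32, 1.565, -0, 1.257, -0.02], TCP at [0.188, -0.543, 0.225] pointing down, gripper open.
Joint ranges: [-3.11, 3.11], [-0.84, 2.01], [0.21, 2.61], [-1.34, 4.49], [0.05, 2.63], [-2.56, 2.56]. Speed limits (rad/s): [2.57, 2.57, 3.14, 3.14, 3.14, 3.14].

INTERFACE

Orientations are given as a 3x3 rotation matrix whose columns are the frame's x, y, z axes.
In Python, from station import sense, snapshot, camera_params, sign_off gives the robot as it stands.
- The arm moves only by the tool move_arm, never from a script. Its argument "rows" is a list of rows, each a list of 3 entries, a list of its own where there are three numbers: the turn, a rotation vector about the tool's x, y, z in units of 180 degrees (1.0 is 180 degrees), then the shift along the tool's x, y, z in units of 0.4 m (1.0 is 0.4 m), then the gripper's target within -1 to 1 (shut at 1, half-way at 0, fully open at -1). In form: [[[ax, ay, az], [tx, ty, tz], fingers], ...]. A call has 1 to 20 rows; each row is the pose to reach, as a shift and turn from the pose commanded when the call began, along the tool's axes at that moment, turning the shorter way round; what a row does not reach only later rows make up. A row lasts 1/8 s, in which the tool goes at most 62.5 mm and 10.7 degrees, less where a joint would pass 70% of its speed; a pose out of reach is approached as far as the arm can. A call with a number of a shift or a turn outside -1 to 1 is refused whole. A call with a gripper value outside its range is refused whole. The fingers move at their own pace and stop on an object; "newtons" is the grip in N (left out, the last holds). Time passes only in rows, so rows that repeat a pose let the fingers close. It gives the time, the measured TCP pose, the force, the opening and the grip force at its end, in the units of the state.
- sense(): the state, without advancing time (a new reading comes with each control period).
- snapshot(name): name is "side" or "top"; returns the picture (400x640x3 uint8, red, green, blue); there is no depth.
- camera_params(name): a dict with "K" (3x3 intrinsics, pixels), "extrinsics" (4x4, takes a point from camera to world coordinates). Camera axes: x right, y up, looking along -z (the intrinsics and any distortion apply to the point x, -y, -z); pixel columns grow to the right and rows downward; lengths in m; the calibration is good to about 2 mm. A picture is of the moment at which its call begins. camera_params takes no time and is no camera call.
- sign_off(): hands the job in; it is judged then, once.
The state is a dict: "t": time; "qpos": joint angles; "joint_vel": joint speeds; "effort": joint torques, N m; "tool_pos": TCP position; "orientation": TCP orientation; "wrist_force": force on the tool from outside, world axes, zero at the start; "torque": the same for the moment, N m; "width": finger opening in m; "grasp_force": force on a finger pad.
Only numpy, scipy, OpenCV 4.12 (cv2) and the standard library are available. Lean on these libraries where they do the work, as an engineer would, in place of code of your own. Each camera call takes 0.05 s, during which the arm holds its last target. There are 200 camera calls.

TASK

Switch on the inspection plate with its toggle, then stand all the black housings on the plate side by side, each with its flat long side (the one without a fixing ear) flush against the low stop bar, so that they all stand like that together. Next turn each one a quarter turn and bring its flat end flush against the bar instead, until they all stand that way together under the light. Then switch the plate off, pack all the housings upright on the floor of the open carton, and leave the other things on the bench where they are.

Things in the scene. Friction and masses are not known exactly. Their poses are not given: they have to be found in the camera images.
- gauge: Inspection plate: flat, backlit, 190 (x) x 320 (y) mm, 8 mm thick, fixed on the bench, with a straight steel stop bar 310 mm long, 16 mm wide and 8 mm high on top along its edge farther from the robot. Origin at the centre of the plate's underside; x points away from the robot, z up.
- stop (a point): Middle of the stop bar's contact face (the face towards the robot), at the level of the plate's upper surface, 8 mm above the bench. x points squarely away from the robot into the bar, y along the bar, z up. The plate reaches 160 mm from this face towards the robot.
- toggle (a joint): Toggle lever of the plate's light switch. Angle in rad: -0.4 = off (leaning to -x of point toggle_pivot, towards the robot), 0 = upright, +0.4 = on (leaning to +x). Over-centre: it resists a push with up to about 1 N at the tip, then past upright snaps by itself to the other stop.
- toggle_pivot (a point): Pivot of the toggle lever, 2 mm above the top of its grey control box (100 x 80 mm, 50 mm high, fixed on the bench). x is the direction in which the lever is pushed to switch on; the lever swings in this frame's x-z plane.
- toggle_tip (a point): Centre of the 16 mm ball at the end of the 10 mm thick steel lever, 42 mm from the pivot.
- carton_in (a point): Centre of the inner floor of the open brown carton, fixed, outside 300 mm (its x) by 160 mm (its y) and 45 mm high, walls and floor 5 mm thick. x along its length, y across, z up.
- housing_a_center (a point): Loose black plastic housing (None if absent), 0.14 kg: block 70 long (x), 44 wide (y), 46 mm high (z). This point is the block's centre, 23 mm above its underside. Fixing ears at the foot, 8 mm high, 30 wide: one on the -x end (12 mm out), one on the -y long side (8 mm out). The +x end (35 mm from this point) and the +y long side (22 mm from it) are flat.
- housing_b_center (a point): Loose black plastic housing (None if absent), 0.14 kg: block 70 long (x), 44 wide (y), 46 mm high (z). This point is the block's centre, 23 mm above its underside. Fixing ears at the foot, 8 mm high, 30 wide: one on the -x end (12 mm out), one on the -y long side (8 mm out). The +x end (35 mm from this point) and the +y long side (22 mm from it) are flat.
- housing_c_center (a point): Loose black plastic housing (None if absent), 0.14 kg: block 70 long (x), 44 wide (y), 46 mm high (z). This point is the block's centre, 23 mm above its underside. Fixing ears at the foot, 8 mm high, 30 wide: one on the -x end (12 mm out), one on the -y long side (8 mm out). The +x end (35 mm from this point) and the +y long side (22 mm from it) are flat.
- tape_roll: Bystander: a roll of tan packing tape lying flat, 96 mm across, 45 high (mm); origin at the centre of its underside.
- phone: Bystander: a black phone lying flat, 150 x 73 x 9 (mm); origin at the centre of its underside.
- scanner: Bystander: a black hand-held scanner, about 110 x 120 x 35 mm; origin under the middle of its head.
- gauge_case: Bystander: an open steel case of gauges, 120 x 180 x 24 (mm); origin at the centre of its underside.
- pen_pot: Bystander: a grey round pen pot, 72 across, 85 high, with pens up to 126 high (mm); origin at the centre of its underside.
- note_pad: Bystander: a yellow note pad, 76 x 76 x 18 (mm); origin at the centre of its underside.
- label_box: Bystander: a closed cardboard box, 60 x 130 x 60 (mm); origin at the centre of its underside.

How it is judged:
On the way, in this order (a step that is already met when the one before it is completed fails the run):
1. the toggle is snapped over to on (value of joint toggle above 0.3 rad), for 0.2 s.
2. with the light on, every housing stands on the plate with its flat long side flush against the stop bar (value of joint toggle above 0.3 rad and x of housing_a_center in the frame of stop between -0.0255 and -0.0195 m and y of housing_a_center in the frame of stop between -0.145 and 0.145 m and z of housing_a_center in the frame of stop between 0.018 and 0.028 m and angle between each of housing_a_center, housing_b_center, housing_c_center's own z axis and vertical below 0.08 rad and angle between the y axis of each of housing_a_center, housing_b_center, housing_c_center and the x axis of stop, either way round below 0.06 rad and x of housing_b_center in the frame of stop between -0.0255 and -0.0195 m and y of housing_b_center in the frame of stop between -0.145 and 0.145 m and z of housing_b_center in the frame of stop between 0.018 and 0.028 m and x of housing_c_center in the frame of stop between -0.0255 and -0.0195 m and y of housing_c_center in the frame of stop between -0.145 and 0.145 m and z of housing_c_center in the frame of stop between 0.018 and 0.028 m), for 0.4 s.
3. with the light on, every housing has been turned and stands with its flat end flush against the stop bar (value of joint toggle above 0.3 rad and x of housing_a_center in the frame of stop between -0.0385 and -0.0325 m and y of housing_a_center in the frame of stop between -0.145 and 0.145 m and z of housing_a_center in the frame of stop between 0.018 and 0.028 m and angle between each of housing_a_center, housing_b_center, housing_c_center's own z axis and vertical below 0.08 rad and angle between the x axis of each of housing_a_center, housing_b_center, housing_c_center and the x axis of stop, either way round below 0.06 rad and x of housing_b_center in the frame of stop between -0.0385 and -0.0325 m and y of housing_b_center in the frame of stop between -0.145 and 0.145 m and z of housing_b_center in the frame of stop between 0.018 and 0.028 m and x of housing_c_center in the frame of stop between -0.0385 and -0.0325 m and y of housing_c_center in the frame of stop between -0.145 and 0.145 m and z of housing_c_center in the frame of stop between 0.018 and 0.028 m), for 0.4 s.
At the end, for the whole second after the job is handed in: the toggle is off (below -0.3 rad), and every housing stands upright (within 0.08 rad) and at rest on the carton's floor. On the way, flush against the bar means within about 3 mm and 0.06 rad (value of joint toggle below -0.3 rad and x of housing_a_center in the frame of carton_in between -0.13 and 0.13 m and y of housing_a_center in the frame of carton_in between -0.065 and 0.065 m and z of housing_a_center in the frame of carton_in between 0.017 and 0.029 m and angle between each of housing_a_center, housing_b_center, housing_c_center's own z axis and vertical below 0.08 rad and x of housing_b_center in the frame of carton_in between -0.13 and 0.13 m and y of housing_b_center in the frame of carton_in between -0.065 and 0.065 m and z of housing_b_center in the frame of carton_in between 0.017 and 0.029 m and x of housing_c_center in the frame of carton_in between -0.13 and 0.13 m and y of housing_c_center in the frame of carton_in between -0.065 and 0.065 m and z of housing_c_center in the frame of carton_in between 0.017 and 0.029 m and linear speed of each of housing_a, housing_b, housing_c below 0.02 m/s); the robot touches nothing.
It fails at once if a bystander is pushed more than 30 mm from its place (distance of any of tape_roll, phone, scanner, gauge_case, pen_pot, note_pad, label_box from where it was at the start of the episode above 0.03 m).
Of housing_a, housing_b, housing_c only 2 to 3 are there at a start; the rules pass over those that are not, and their reading is None.
At some moment in a run one of housing_a, housing_b, housing_c may be knocked a few centimetres aside while the robot is not near it.
Once in a run the grip may slacken for a moment while it holds something.
It also fails if it takes over 210 s, if anything falls off the work surface, if the arm or the gripper's body presses on something with over 40 N, if the wrist force passes 120 N, or if a joint passes its speed limit or range.

## Working session

There is one attempt and no reset: what is moved stays moved. The work goes in short steps, Python scripts to look and compute and a tool call to move; the robot and the scene stay as the last step left them, time stands still between calls to the robot, and variables do not carry over. Pictures are saved under pics/ and viewed, at most 14 in all, crops included, and the job is handed in when it is done.

Besides the shell and the picture viewer there is one more tool, called as name([rows], argument=value, ...), one row to a line, values as JSON. move_arm: Moves the arm, as the interface text tells. Shifts and turns lie within -1 to 1; 1 stands for 0.4 m of shift or 180 degrees of turn. Its arguments: {"type":"object","properties":{"rows":{"type":"array"},"newtons":{"type":"number"}},"required":["rows"]}

```bash
mkdir -p pics; python3 - <<'E'
from station import *
import cv2
for n in("top","side"):
    im=snapshot(n); cv2.imwrite(f"pics/{n}0.png",im[:,:,::-1])
    p=camera_params(n); print(n,p)
s=sense();print(s)
E
```

```text
top {'K': array([[373.97233055,   0.        , 321.09432939],
       [  0.        , 373.97233055, 194.54357344],
       [  0.        ,   0.        ,   1.        ]]), 'extrinsics': array([[ 2.19777773e-02,  9.86920784e-01, -1.59700792e-01,
         3.87879727e-01],
       [-9.99748618e-01,  2.24041097e-02,  8.69306957e-04,
         2.13025941e-02],
       [ 4.43589118e-03,  1.59641541e-01,  9.87165083e-01,
         1.26250937e+00],
       [ 0.00000000e+00,  0.00000000e+00,  0.00000000e+00,
         1.00000000e+00]])}
side {'K': array([[442.59103348,   0.        , 321.72293383],
       [  0.        , 442.59103348, 198.2681473 ],
       [  0.        ,   0.        ,   1.        ]]), 'extrinsics': array([[-9.08480162e-01,  2.96658304e-01, -2.94376708e-01,
         2.23539965e-01],
       [-4.17927946e-01, -6.44586407e-01,  6.40191062e-01,
         7.65192153e-01],
       [ 1.66770406e-04,  7.04629133e-01,  7.09575759e-01,
         9.48917041e-01],
       [ 0.00000000e+00,  0.00000000e+00,  0.00000000e+00,
         1.00000000e+00]])}
{'t': 0.1, 'qpos': array([-1.25798016e+00,  3.20193063e-01,  1.56556005e+00, -2.26952905e-05,
        1.25742724e+00, -1.99861322e-02]), 'joint_vel': array([ 0.00011964, -0.00180596, -0.00395794,  0.00228153, -0.00030987,
        0.00132293]), 'effort': array([ 9.93839640e-04, -4.13328552e+01, -2.32510632e+01,  7.31624337e-02,
        4.21946123e-02, -3.57622480e-05]), 'tool_pos': array([ 0.18771144, -0.54302104,  0.22422324]), 'orientation': array([[ 9.45128277e-01,  3.26699069e-01, -5.09141689e-04],
       [ 3.26699465e-01, -9.45127080e-01,  1.50401097e-03],
       [ 1.01553843e-05, -1.58781961e-03, -9.99998739e-01]]), 'wrist_force': array([ 0.61948501, -0.21773824, -1.00856924]), 'torque': array([-0.00345704,  0.00740497,  0.03712875]), 'grasp_force': 0.0, 'width': 0.09092054755417765}
```

View pics/top0.png

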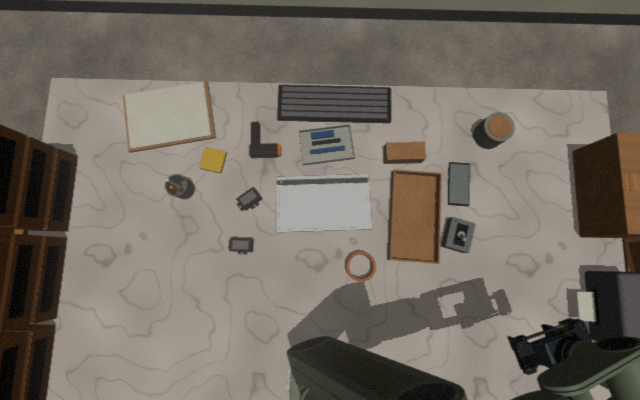

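View pics/side0.png

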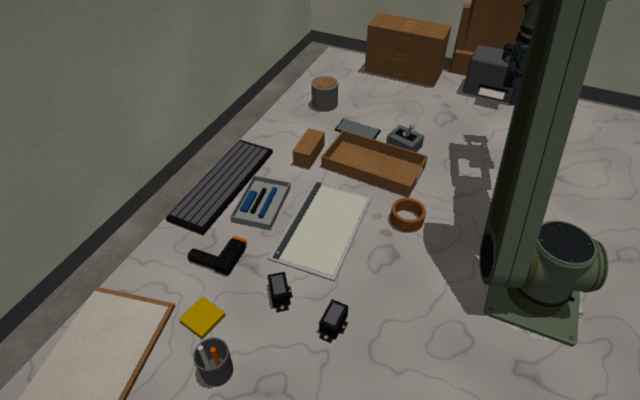

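Two housings at top-view (248,198) and (241,245), plate (323,203), carton (414,216), toggle box (459,235), tape roll (361,265) and label box (405,152). Next: zoomed crops with coordinates.

```bash
cat > h.py <<'E'
from station import *
import numpy as np, cv2
def ray(n,u,v,z):
    p=camera_params(n);E=p["extrinsics"];d=np.linalg.inv(p["K"])@[u,v,1.];d=E[:3,:3]@[d[0],-d[1],-d[2]];o=E[:3,3]
    return (o+d*(z-o[2])/d[2])[:2]
def proj(n,P):
    p=camera_params(n);E=p["extrinsics"];c=E[:3,:3].T@(np.array(P)-E[:3,3]);q=p["K"]@[c[0],-c[1],-c[2]];return q[:2]/q[2]
def crop(im,x,y,w,h,s): return cv2.resize(im[y:y+h,x:x+w],None,fx=s,fy=s,interpolation=cv2.INTER_CUBIC)[:,:,::-1]
E
python3 - <<'E'
from h import *
t=snapshot("top");s=snapshot("side")
a=crop(t,215,170,66,100,6);b=crop(s,255,255,100,100,4)
c=crop(t,380,160,100,110,4);d=crop(t,270,165,110,75,4); e=crop(s,380,110,50,50,4)
cv=np.zeros((600,800,3),np.uint8)
a=a[:600];cv[:a.shape[0],:396]=a;cv[:400,400:]=b;cv[400:,400:600]=e
cv2.imwrite("pics/c1.png",cv)
cv=np.zeros((440,800,3),np.uint8);cv[:440,:400]=c;cv[:300,400:]=d[:,:400];cv2.imwrite("pics/c2.png",cv)
for n,z,L in (("carton",.045,[(391,171),(440,172),(439,262),(389,260)]),("plate",.008,[(277,178),(369,177),(371,230),(277,232)]),("box",.05,[(450,217),(475,222),(470,252),(444,247)])):
    print(n,[ray("top",*p,z).round(3).tolist() for p in L])
E
```

```text
carton [[0.67, -0.211], [0.67, -0.375], [0.374, -0.363], [0.377, -0.202]]
plate [[0.645, 0.172], [0.655, -0.143], [0.474, -0.15], [0.461, 0.165]]
box [[0.519, -0.401], [0.505, -0.482], [0.408, -0.462], [0.422, -0.379]]
```

View pics/c1.png

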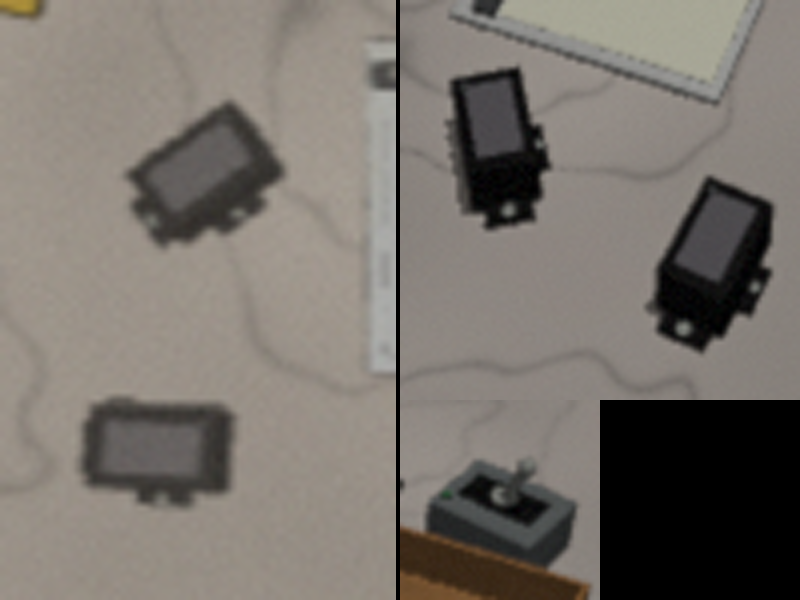

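View pics/c2.png

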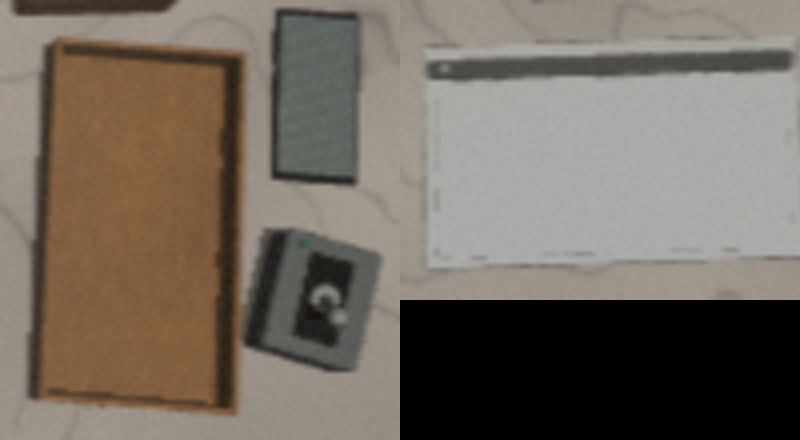

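```bash
cat >> h.py <<'E'
def housings(im=None,n="top",box=None,z=.046):
    """grey label on dark top -> centre, long-axis angle (mod 180)"""
    im=snapshot(n) if im is None else im
    x,y,w,h=box; g=cv2.cvtColor(im,cv2.COLOR_RGB2GRAY)[y:y+h,x:x+w]
    s=8;g=cv2.resize(g,None,fx=s,fy=s,interpolation=cv2.INTER_CUBIC)
    dark=(g<72).astype(np.uint8)
    cs,hi=cv2.findContours(dark,cv2.RETR_CCOMP,cv2.CHAIN_APPROX_NONE)
    out=[]
    for i,c in enumerate(cs):
        A=cv2.contourArea(c)/s/s
        if hi[0][i][3]>=0 and 25<A<400:
            b=cv2.boxPoints(cv2.minAreaRect(c))
            P=np.array([ray(n,(p[0]+.5)/s-.5+x,(p[1]+.5)/s-.5+y,z) for p in b])
            e1,e2=P[1]-P[0],P[2]-P[1]; e=e1 if np.hypot(*e1)>np.hypot(*e2) else e2
            out.append((P.mean(0).round(4).tolist(),round(np.degrees(np.arctan2(e[1],e[0]))%180,1),round(A,1),[round(float(np.hypot(*q)),4) for q in(e1,e2)]))
    return out
E
python3 - <<'E'
from h import *
t=snapshot("top");s=snapshot("side")
print(housings(t,"top",(215,170,60,100)));print(housings(s,"side",(255,255,100,100)))
# bar: dark columns within plate
g=cv2.cvtColor(t,cv2.COLOR_RGB2GRAY).astype(float)
pts=[];pt2=[]
for u in range(284,364,2):
    col=g[174:194,u]; d=np.diff(col); k=np.argmax(d[5:])+5; 
    w=np.clip(d[k-1:k+2],0,None); v=174+k+.5+(w*np.array([-1,0,1])).sum()/w.sum(); pts.append(ray("top",u,v,.008))
    col=g[222:240,u];d=-np.diff(col);k=np.clip(np.argmax(d),1,15);w=np.clip(d[k-1:k+2],0,None);v=222+k+.5+(w*np.array([-1,0,1])).sum()/w.sum();pt2.append(ray("top",u,v,.004))
for P in(pts,pt2):
    P=np.array(P);f=np.polyfit(P[:,1],P[:,0],1);print("line x=a*y+b",f,np.std(P[:,0]-np.polyval(f,P[:,1])))
print("plate y ends",ray("top",277,205,.008),ray("top",370,205,.008))
# side-view bar face line
print("side bar face base ends", [ray("side",u,v,.008).round(3) for u,v in((320,185),(284,262))])
print("ball top",ray("top",465,239.5,.0907),"pivot",ray("top",460.7,234.2,.054))
print("ball side",ray("side",380+(528-400)/4,110+(467-400)/4,.0907),"pivot",ray("side",380+(505-400)/4,110+(495-400)/4,.054))
E
```

```text
[([0.4158, 0.2786], np.float64(87.4), 155.8, [0.031, 0.0561]), ([0.57, 0.2614], np.float64(127.2), 141.6, [0.0549, 0.0314])]
[([0.4191, 0.2758], np.float64(89.1), 203.2, [0.0508, 0.0267]), ([0.5726, 0.2593], np.float64(127.6), 167.8, [0.0263, 0.0499])]
line x=a*y+b [-0.0536222   0.63019872] 0.0007447909636961564
line x=a*y+b [-0.05179567  0.47324043] 0.0029642435904022775
plate y ends [0.55164239 0.16846062] [ 0.55874308 -0.14608753]
side bar face base ends [array([ 0.643, -0.134]), array([0.605, 0.172])]
ball top [ 0.44563565 -0.43156899] pivot [ 0.46413335 -0.43254171]
ball side [ 0.44974551 -0.430034  ] pivot [ 0.46557256 -0.43521017]
```

```bash
cat >> h.py <<'E'
def plan(*T):
    """targets (x,y,z,psi_deg) -> rows in move units rel. to current pose; psi None keeps"""
    s=sense();R=np.array(s["orientation"]);p=np.array(s["tool_pos"]);p0=np.degrees(np.arctan2(R[1,0],R[0,0]))
    # use ideal vertical axes
    a=np.radians(p0);X=np.array([np.cos(a),np.sin(a),0]);Y=np.array([np.sin(a),-np.cos(a),0])
    print("now",p.round(4),"psi",round(p0,2),"w",round(s["width"],4),"t",round(s["t"],2),"F",np.round(s["wrist_force"],1))
    for t in T:
        d=np.array(t[:3])-p; az=-(((t[3]-p0+180)%360)-180)/180
        print([0,0,round(az,4)],[round(float(v)/.4,4) for v in(X@d,Y@d,-d[2])], "deg",round(az*180,1))
E
python3 - <<'E'
from h import *
pv=np.array([.465,-.434]);x=np.array([.98,-.199])
f=lambda k,z:(*(pv+k*x),z,78.5)
plan(f(-.062,.15),f(-.062,.086),f(-.006,.086),f(-.062,.15))
E
```

```text
now [ 0.1878 -0.5433  0.2247] psi 19.07 w 0.091 t 0.3 F [0.1 0.5 1.4]
[0, 0, np.float64(-0.3302)] [0.6108, -0.1107, 0.1867] deg -59.4
[0, 0, np.float64(-0.3302)] [0.6108, -0.1107, 0.3467] deg -59.4
[0, 0, np.float64(-0.3302)] [0.7314, -0.0395, 0.3467] deg -59.4
[0, 0, np.float64(-0.3302)] [0.6108, -0.1107, 0.1867] deg -59.4
```

move_arm([
  [[0,0,-0.33],[0.61,-0.11,0.187],1],
  [[0,0,-0.33],[0.61,-0.11,0.187],1],
  [[0,0,-0.33],[0.61,-0.11,0.187],1],
  [[0,0,-0.33],[0.61,-0.11,0.187],1],
  [[0,0,-0.33],[0.61,-0.11,0.187],1],
  [[0,0,-0.33],[0.61,-0.11,0.187],1],
  [[0,0,-0.33],[0.61,-0.11,0.187],1],
  [[0,0,-0.33],[0.61,-0.11,0.187],1],
  [[0,0,-0.33],[0.61,-0.11,0.347],1],
  [[0,0,-0.33],[0.61,-0.11,0.347],1],
  [[0,0,-0.33],[0.61,-0.11,0.347],1],
  [[0,0,-0.33],[0.64,-0.092,0.347],1],
  [[0,0,-0.33],[0.67,-0.075,0.347],1],
  [[0,0,-0.33],[0.7,-0.058,0.347],1],
  [[0,0,-0.33],[0.731,-0.04,0.347],1],
  [[0,0,-0.33],[0.731,-0.04,0.347],1],
])

```text
t: 2.3
tool_pos: [0.4605, -0.433, 0.086]
orientation: [[0.199, 0.98, 0.001], [0.98, -0.199, -0.0], [-0.0, 0.001, -1.0]]
wrist_force: [-1.1, 0.1, 0.8]
width: 0.001
grasp_force: 0.0
```

```bash
python3 - <<'E'
from h import *
plan((.406,-.422,.16,78.5))
t=snapshot("top");s=snapshot("side")
print(cv2.cvtColor(t,cv2.COLOR_RGB2GRAY)[205:215,300:340].mean())
cv=np.zeros((400,800,3),np.uint8);cv[:,:400]=crop(t,400,185,100,100,4);cv[:,400:]=crop(s,360,70,100,100,4);cv2.imwrite("pics/c3.png",cv)
E
```

```text
now [ 0.4605 -0.433   0.086 ] psi 78.53 w 0.001 t 2.3 F [-1.1  0.1  0.8]
[0, 0, np.float64(0.0002)] [-0.0002, -0.1391, -0.1851] deg 0.0
187.85
```

View pics/c3.png

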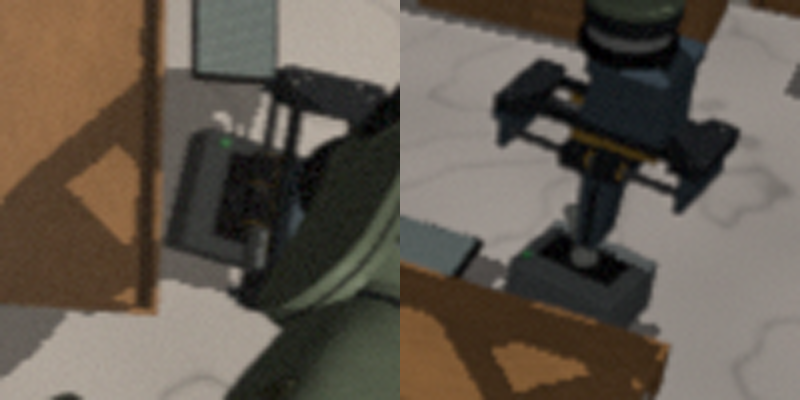

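move_arm([
  [[0,0,0],[0,-0.14,0],1],
  [[0,0,0],[0,-0.14,-0.2],1],
  [[0,0,0],[0,-0.14,-0.2],1],
  [[0,0,0],[0,-0.14,-0.2],-1],
])

```text
t: 2.9
tool_pos: [0.4042, -0.4222, 0.1679]
orientation: [[0.2, 0.98, 0.002], [0.98, -0.2, -0.003], [-0.002, 0.003, -1.0]]
wrist_force: [0.2, 0.8, -0.1]
width: 0.0076
grasp_force: 0.0
```

```bash
python3 - <<'E'
from h import *
plan((.4175,.277,.13,88),(.4175,.277,.025,88))
t=snapshot("top");s=snapshot("side")
print(cv2.cvtColor(t,cv2.COLOR_RGB2GRAY)[205:215,300:340].mean())
cv=np.zeros((400,800,3),np.uint8);cv[:,:400]=crop(t,400,185,100,100,4);cv[:,400:]=crop(s,360,70,100,100,4);cv2.imwrite("pics/c4.png",cv)
print(housings(t,"top",(215,170,60,100)));print(housings(s,"side",(255,255,100,100)))
E
```

```text
now [ 0.4042 -0.4222  0.1679] psi 78.44 w 0.0076 t 2.9 F [ 0.2  0.8 -0.1]
[0, 0, np.float64(-0.0531)] [1.7191, -0.3177, 0.0946] deg -9.6
[0, 0, np.float64(-0.0531)] [1.7191, -0.3177, 0.3571] deg -9.6
181.2875
[([0.4165, 0.2784], np.float64(87.8), 169.2, [0.0326, 0.0585]), ([0.5699, 0.2612], np.float64(126.8), 152.8, [0.0561, 0.0323])]
[([0.4191, 0.276], np.float64(89.3), 215.7, [0.0517, 0.0276]), ([0.5726, 0.2594], np.float64(127.7), 178.4, [0.0272, 0.0505])]
```

View pics/c4.png

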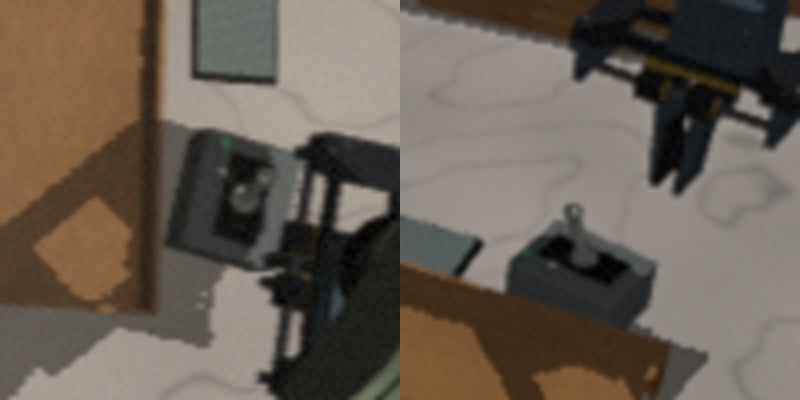

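The lever ball (264,175) is now beyond the pivot (243,197): on. Next the first housing.

move_arm([
  [[0,0,-0.03],[0.156,-0.03,0],-1],
  [[0,0,-0.03],[0.312,-0.06,0],-1],
  [[0,0,-0.03],[0.468,-0.09,0],-1],
  [[0,0,-0.03],[0.624,-0.12,0],-1],
  [[0,0,-0.03],[0.78,-0.15,0],-1],
  [[0,0,-0.03],[0.95,-0.18,0],-1],
  [[0,0,-0.03],[0.95,-0.18,0],-1],
])

```text
t: 3.88
tool_pos: [0.4082, -0.0319, 0.1649]
orientation: [[0.102, 0.995, -0.003], [0.995, -0.102, 0.001], [0.0, -0.003, -1.0]]
wrist_force: [-1.2, -0.5, -0.3]
width: 0.0855
grasp_force: 0.0
```

```bash
python3 - <<'E'
from h import *
plan((.4178,.277,.13,88.3),(.4178,.277,.026,88.3))
E
```

```text
now [ 0.4082 -0.0319  0.1649] psi 84.17 w 0.0855 t 3.88 F [-1.2 -0.5 -0.3]
[0, 0, np.float64(-0.023)] [0.7707, -0.0547, 0.0872] deg -4.1
[0, 0, np.float64(-0.023)] [0.7707, -0.0547, 0.3472] deg -4.1
```

move_arm([
  [[0,0,-0.023],[0.77,-0.055,0.08],-1],
  [[0,0,-0.023],[0.77,-0.055,0.08],-1],
  [[0,0,-0.023],[0.77,-0.055,0.08],-1],
  [[0,0,-0.023],[0.77,-0.055,0.08],-1],
  [[0,0,-0.023],[0.77,-0.055,0.08],-1],
  [[0,0,-0.023],[0.77,-0.055,0.08],-1],
  [[0,0,-0.023],[0.77,-0.055,0.15],-1],
  [[0,0,-0.023],[0.77,-0.055,0.25],-1],
  [[0,0,-0.023],[0.77,-0.055,0.345],-1],
  [[0,0,-0.023],[0.77,-0.055,0.345],-1],
  [[0,0,-0.023],[0.77,-0.055,0.345],0.3],
  [[0,0,-0.023],[0.77,-0.055,0.345],0.3],
  [[0,0,-0.023],[0.77,-0.055,0.345],0.3],
  [[0,0,-0.023],[0.77,-0.055,0.345],0.3],
  [[0,0,-0.023],[0.77,-0.055,0.345],0.3],
  [[0,0,-0.023],[0.77,-0.055,0.345],0.3],
], newtons=20)

```text
t: 5.88
tool_pos: [0.4203, 0.2737, 0.0284]
orientation: [[0.035, 0.999, -0.0], [0.999, -0.035, -0.0], [-0.0, -0.0, -1.0]]
wrist_force: [-2.5, -0.1, 3.7]
width: 0.0439
grasp_force: 20.0
```

```bash
python3 - <<'E'
from h import *
y=.086; xf=.630-.0525*y-.022
plan((.42,.274,.085,88),(xf-.012,y,.085,93),(xf-.012,y,.038,93),(xf,y,.038,93),(xf+.006,y,.038,93))
E
```

```text
now [0.4203 0.2737 0.0284] psi 88.01 w 0.0439 t 5.88 F [-2.5 -0.1  3.7]
[0, 0, np.float64(0.0001)] [0.0007, -0.0007, -0.1416] deg 0.0
[0, 0, np.float64(-0.0277)] [-0.4541, 0.4441, -0.1416] deg -5.0
[0, 0, np.float64(-0.0277)] [-0.4541, 0.4441, -0.0241] deg -5.0
[0, 0, np.float64(-0.0277)] [-0.4531, 0.4741, -0.0241] deg -5.0
[0, 0, np.float64(-0.0277)] [-0.4526, 0.4891, -0.0241] deg -5.0
```

move_arm([
  [[0,0,0],[0,0,-0.14],0.3],
  [[0,0,0],[0,0,-0.14],0.3],
  [[0,0,-0.028],[-0.11,0.11,-0.14],0.3],
  [[0,0,-0.028],[-0.22,0.22,-0.14],0.3],
  [[0,0,-0.028],[-0.34,0.33,-0.14],0.3],
  [[0,0,-0.028],[-0.454,0.444,-0.14],0.3],
  [[0,0,-0.028],[-0.454,0.444,-0.14],0.3],
  [[0,0,-0.028],[-0.454,0.444,-0.14],0.3],
  [[0,0,-0.028],[-0.454,0.444,-0.14],0.3],
])

```text
t: 7.0
tool_pos: [0.5904, 0.087, 0.0835]
orientation: [[-0.055, 0.999, -0.002], [0.999, 0.055, -0.0], [0.0, -0.002, -1.0]]
wrist_force: [-0.1, 1.3, -1.1]
width: 0.0438
grasp_force: 20.0
```

```bash
python3 - <<'E'
from h import *
y=.086; xf=.630-.0525*y-.022
plan((xf-.012,y,.085,93),(xf-.012,y,.038,93),(xf,y,.038,93),(xf+.006,y,.038,93))
t=snapshot("top");s=snapshot("side");
cv=np.zeros((400,800,3),np.uint8);cv[:,:400]=crop(t,260,140,100,100,4);cv[:,400:]=crop(s,260,150,100,100,4);cv2.imwrite("pics/c5.png",cv)
E
```

```text
now [0.5904 0.087  0.0835] psi 93.13 w 0.0438 t 7.0 F [-0.1  1.3 -1.1]
[0, 0, np.float64(0.0007)] [-0.0027, 0.0026, -0.0037] deg 0.1
[0, 0, np.float64(0.0007)] [-0.0027, 0.0026, 0.1138] deg 0.1
[0, 0, np.float64(0.0007)] [-0.0043, 0.0325, 0.1138] deg 0.1
[0, 0, np.float64(0.0007)] [-0.0051, 0.0475, 0.1138] deg 0.1
```

View pics/c5.png

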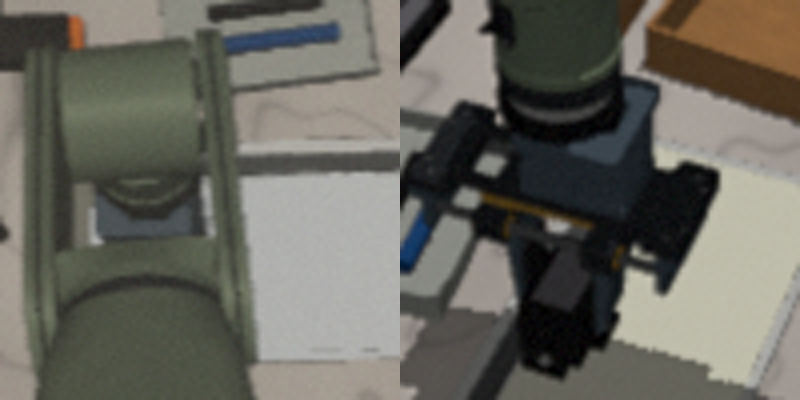

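Held, upright, over the plate's left end. Lower and nudge to the bar.

move_arm([
  [[0,0,0],[-0.003,0.002,0.06],0.3],
  [[0,0,0],[-0.003,0.002,0.1],0.3],
  [[0,0,0],[-0.003,0.002,0.113],0.3],
  [[0,0,0],[-0.003,0.01,0.113],0.3],
  [[0,0,0],[-0.003,0.02,0.113],0.3],
  [[0,0,0],[-0.003,0.025,0.113],0.3],
  [[0,0,0],[-0.003,0.025,0.113],0.3],
])

```text
t: 7.98
tool_pos: [0.6022, 0.0853, 0.0393]
orientation: [[-0.053, 0.999, 0.001], [0.999, 0.053, 0.0], [-0.0, 0.001, -1.0]]
wrist_force: [-0.7, -0.1, -1.5]
width: 0.0439
grasp_force: 2.0
```

move_arm([
  [[0,0,0],[0,0.005,0.002],0.3],
  [[0,0,0],[0,0.01,0.002],0.3],
  [[0,0,0],[0,0.015,0.002],0.3],
  [[0,0,0],[0,0.015,0.002],0.3],
], newtons=20)

```text
t: 8.48
tool_pos: [0.6061, 0.0855, 0.0378]
orientation: [[-0.053, 0.999, -0.004], [0.999, 0.053, -0.001], [-0.0, -0.004, -1.0]]
wrist_force: [-5.3, -1.9, 0.9]
width: 0.0439
grasp_force: 20.0
```

move_arm([
  [[0,0,0],[0,0,0],0.1],
  [[0,0,0],[0,-0.002,0],-1],
  [[0,0,0],[0,-0.005,0],-1],
  [[0,0,0],[0,-0.005,0],-1],
  [[0,0,0],[0,-0.005,0],-1],
  [[0,0,0],[0,-0.005,-0.1],-1],
  [[0,0,0],[0,-0.005,-0.22],-1],
  [[0,0,0],[0,-0.1,-0.24],-1],
  [[0,0,0],[-0.1,-0.2,-0.24],-1],
  [[0,0,0],[-0.2,-0.3,-0.24],-1],
  [[0,0,0],[-0.25,-0.4,-0.24],-1],
  [[0,0,0],[-0.25,-0.4,-0.24],-1],
])

```text
t: 9.98
tool_pos: [0.4506, -0.0237, 0.1342]
orientation: [[-0.051, 0.999, -0.001], [0.999, 0.051, -0.0], [-0.0, -0.001, -1.0]]
wrist_force: [0.5, 0.5, -0.3]
width: 0.0913
grasp_force: 0.0
```

```bash
python3 - <<'E'
from h import *
t=snapshot("top");s=snapshot("side")
print(housings(t,"top",(215,160,60,100)),housings(s,"side",(245,245,60,70)))
print(housings(t,"top",(275,160,90,75),z=.054),housings(s,"side",(270,185,90,90),z=.054))
cv=np.zeros((400,800,3),np.uint8);cv[:,:400]=crop(t,240,155,100,100,4);cv[:,400:]=crop(s,260,185,100,100,4);cv2.imwrite("pics/c6.png",cv)
plan((.571,.260,.13,127))
E
```

```text
[([0.5698, 0.2613], np.float64(128.2), 146.1, [0.0553, 0.0314])] [([0.5725, 0.2594], np.float64(127.7), 169.9, [0.0266, 0.05])]
[([0.6041, 0.0898], np.float64(93.6), 146.7, [0.0558, 0.0311])] [([0.6072, 0.0885], np.float64(94.1), 116.9, [0.0533, 0.0267])]
now [ 0.4541 -0.0228  0.1347] psi 93.0 w 0.0912 t 10.07 F [0.2 0.4 0.1]
[0, 0, np.float64(-0.1889)] [0.6907, 0.3288, 0.0117] deg -34.0
```

View pics/c6.png

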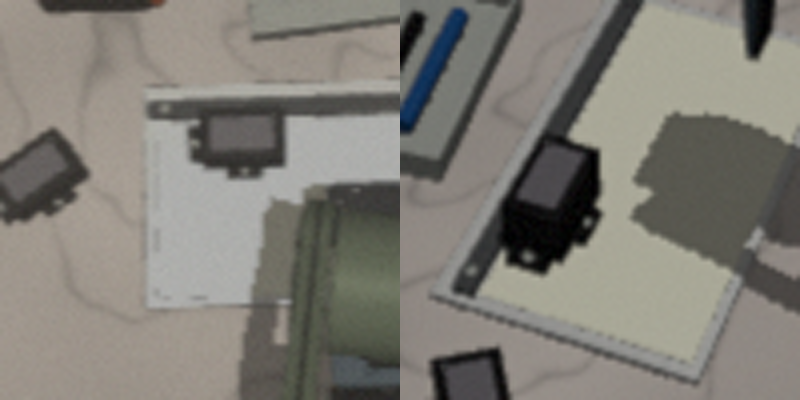

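move_arm([
  [[0,0,-0.05],[0.14,0.065,0],-1],
  [[0,0,-0.1],[0.28,0.13,0],-1],
  [[0,0,-0.15],[0.42,0.2,0],-1],
  [[0,0,-0.193],[0.56,0.265,0],-1],
  [[0,0,-0.193],[0.69,0.329,0],-1],
  [[0,0,-0.193],[0.69,0.329,0],-1],
  [[0,0,-0.193],[0.69,0.329,0.05],-1],
  [[0,0,-0.193],[0.69,0.329,0.05],-1],
])

```text
t: 11.08
tool_pos: [0.5691, 0.2596, 0.1124]
orientation: [[-0.613, 0.79, -0.004], [0.79, 0.613, -0.002], [0.001, -0.004, -1.0]]
wrist_force: [-0.4, 0.0, 0.8]
width: 0.0914
grasp_force: 0.0
```

```bash
python3 - <<'E'
from h import *
plan((.571,.260,.028,127.8))
E
```

```text
now [0.5691 0.2596 0.1124] psi 127.81 w 0.0914 t 11.07 F [-0.4  0.   0.8]
[0, 0, np.float64(0.0001)] [-0.0021, 0.0045, 0.211] deg 0.0
```

move_arm([
  [[0,0,0],[0,0.002,0.1],-1],
  [[0,0,0],[0,0.002,0.19],-1],
  [[0,0,0],[0,0.002,0.21],-1],
  [[0,0,0],[0,0.002,0.21],0.3],
  [[0,0,0],[0,0.002,0.21],0.3],
  [[0,0,0],[0,0.002,0.21],0.3],
  [[0,0,0],[0,0.002,0.21],0.3],
  [[0,0,0],[0,0.002,0.21],0.3],
  [[0,0,0],[0,0.002,0.21],0.3],
], newtons=20)

```text
t: 12.2
tool_pos: [0.5708, 0.2605, 0.0304]
orientation: [[-0.613, 0.79, 0.0], [0.79, 0.613, 0.0], [-0.0, 0.0, -1.0]]
wrist_force: [-1.0, 0.5, 2.5]
width: 0.0443
grasp_force: 20.0
```

```bash
python3 - <<'E'
from h import *
y=-.062; x=.606-.0525*(y-.086)
p=sense()["tool_pos"]
plan((*p[:2],.12,127.8),(x-.012,y,.12,93),(x-.012,y,.039,93),(x+.004,y,.039,93))
E
```

```text
now [0.5708 0.2605 0.0304] psi 127.79 w 0.0443 t 12.2 F [-1.   0.5  2.5]
[0, 0, np.float64(-0.0)] [0.0, 0.0, -0.2239] deg -0.0
[0, 0, np.float64(0.1933)] [-0.6845, -0.4328, -0.2239] deg 34.8
[0, 0, np.float64(0.1933)] [-0.6845, -0.4328, -0.0214] deg 34.8
[0, 0, np.float64(0.1933)] [-0.709, -0.4012, -0.0214] deg 34.8
```

move_arm([
  [[0,0,0],[0,0,-0.13],0.3],
  [[0,0,0.05],[-0.06,-0.13,-0.17],0.3],
  [[0,0,0.1],[-0.12,-0.28,-0.17],0.3],
  [[0,0,0.15],[-0.177,-0.43,-0.17],0.3],
  [[0,0,0.193],[-0.32,-0.45,-0.17],0.3],
  [[0,0,0.193],[-0.46,-0.45,-0.17],0.3],
  [[0,0,0.193],[-0.6,-0.44,-0.17],0.3],
  [[0,0,0.193],[-0.684,-0.433,-0.15],0.3],
  [[0,0,0.193],[-0.684,-0.433,-0.06],0.3],
  [[0,0,0.193],[-0.684,-0.433,-0.023],0.3],
  [[0,0,0.193],[-0.684,-0.433,-0.023],0.3],
  [[0,0,0.193],[-0.693,-0.422,-0.023],0.3],
  [[0,0,0.193],[-0.702,-0.41,-0.023],0.3],
  [[0,0,0.193],[-0.702,-0.41,-0.023],0.3],
])

```text
t: 13.95
tool_pos: [0.6138, -0.0618, 0.0397]
orientation: [[-0.054, 0.999, 0.001], [0.999, 0.054, -0.0], [-0.0, 0.001, -1.0]]
wrist_force: [0.5, 0.5, -0.9]
width: 0.0441
grasp_force: 20.0
```

```bash
python3 - <<'E'
from h import *
plan((.6138,-.062,.038,93))
E
```

```text
now [ 0.6138 -0.0618  0.0397] psi 93.07 w 0.0441 t 13.95 F [ 0.5  0.5 -0.9]
[0, 0, np.float64(0.0004)] [-0.0004, -0.0, 0.0042] deg 0.1
```

move_arm([
  [[0,0,0],[0,0.005,0.002],0.3],
  [[0,0,0],[0,0.009,0.002],0.3],
  [[0,0,0],[0,0.009,0.002],0.3],
])

```text
t: 14.32
tool_pos: [0.614, -0.0618, 0.038]
orientation: [[-0.054, 0.999, -0.006], [0.999, 0.054, 0.0], [0.0, -0.006, -1.0]]
wrist_force: [-6.3, -0.7, 2.1]
width: 0.0442
grasp_force: 20.0
```

move_arm([
  [[0,0,0],[0,0.003,0.002],0.1],
  [[0,0,0],[0,0.003,0.002],-1],
  [[0,0,0],[0,0,0],-1],
  [[0,0,0],[0,0,0],-1],
  [[0,0,0],[0,0,0],-1],
  [[0,0,0],[0,0,-0.1],-1],
  [[0,0,0],[0,0,-0.23],-1],
  [[0,0,0],[-0.15,-0.1,-0.24],-1],
  [[0,0,0],[-0.3,-0.2,-0.24],-1],
  [[0,0,0],[-0.45,-0.3,-0.24],-1],
  [[0,0,0],[-0.45,-0.3,-0.24],-1],
])

```text
t: 15.7
tool_pos: [0.505, -0.2504, 0.1348]
orientation: [[-0.051, 0.999, 0.0], [0.999, 0.051, -0.001], [-0.001, 0.0, -1.0]]
wrist_force: [0.6, 0.7, 0.4]
width: 0.0912
grasp_force: 0.0
```

```bash
python3 - <<'E'
from h import *
t=snapshot("top");s=snapshot("side")
print(housings(t,"top",(278,160,90,75),z=.054));print(housings(s,"side",(270,170,95,105),z=.054))
cv=np.zeros((400,800,3),np.uint8);cv[:,:400]=crop(t,270,155,100,100,4);cv[:,400:]=crop(s,260,165,100,100,4);cv2.imwrite("pics/c7.png",cv)
plan((.606,.087,.12,93))
E
```

```text
[([0.6037, 0.0899], np.float64(93.4), 156.8, [0.0578, 0.0326]), ([0.6118, -0.0612], np.float64(93.4), 148.3, [0.0563, 0.031])]
[([0.6069, 0.0881], np.float64(93.6), 128.1, [0.0549, 0.0275]), ([0.6155, -0.0633], np.float64(93.3), 98.6, [0.0567, 0.0278])]
now [ 0.5051 -0.2504  0.1348] psi 92.82 w 0.0913 t 15.8 F [-0.5  0.7  0.4]
[0, 0, np.float64(-0.001)] [0.8301, 0.2934, 0.037] deg -0.2
```

View pics/c7.png

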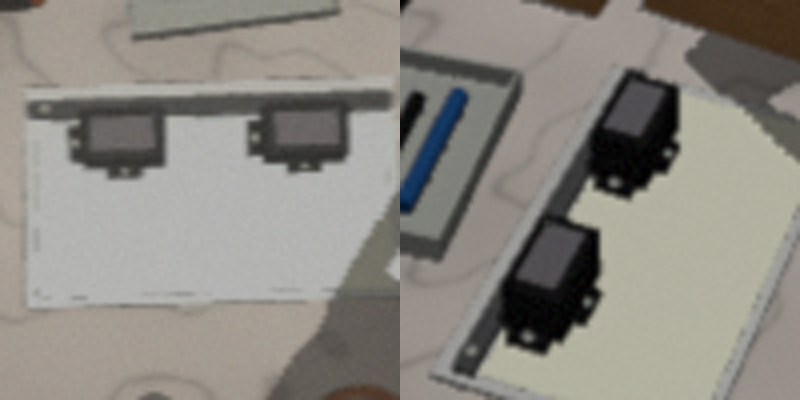

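Both are flush on the bar (labels top-left crop (122,132) and (308,130)). Step 2 met; now turn each.

```bash
python3 - <<'E'
from h import *
plan((.614,-.062,.13,93),(.614,-.062,.039,93))
E
```

```text
now [ 0.5051 -0.2504  0.1348] psi 92.82 w 0.0913 t 15.8 F [-0.5  0.7  0.4]
[0, 0, np.float64(-0.001)] [0.457, 0.295, 0.012] deg -0.2
[0, 0, np.float64(-0.001)] [0.457, 0.295, 0.2395] deg -0.2
```

move_arm([
  [[0,0,-0.001],[0.12,0.08,0.012],-1],
  [[0,0,-0.001],[0.24,0.16,0.012],-1],
  [[0,0,-0.001],[0.36,0.24,0.012],-1],
  [[0,0,-0.001],[0.457,0.295,0.012],-1],
  [[0,0,-0.001],[0.457,0.295,0.012],-1],
  [[0,0,-0.001],[0.457,0.295,0.1],-1],
  [[0,0,-0.001],[0.457,0.295,0.19],-1],
  [[0,0,-0.001],[0.457,0.295,0.238],-1],
  [[0,0,-0.001],[0.457,0.295,0.238],-1],
  [[0,0,-0.001],[0.457,0.295,0.238],0.3],
  [[0,0,-0.001],[0.457,0.295,0.238],0.3],
  [[0,0,-0.001],[0.457,0.295,0.238],0.3],
  [[0,0,-0.001],[0.457,0.295,0.238],0.3],
  [[0,0,-0.001],[0.457,0.295,0.238],0.3],
  [[0,0,-0.001],[0.457,0.295,0.238],0.3],
], newtons=20)

```text
t: 17.68
tool_pos: [0.6138, -0.0592, 0.0395]
orientation: [[-0.056, 0.998, -0.002], [0.998, 0.056, -0.0], [-0.0, -0.002, -1.0]]
wrist_force: [-3.5, -0.8, 3.2]
width: 0.0438
grasp_force: 20.0
```

```bash
python3 - <<'E'
from h import *
plan((.614,-.062,.065,93),(.575,-.062,.065,93),(.575,-.062,.065,183),(.59,-.062,.0405,183),(.603,-.062,.0405,183))
E
```

```text
now [ 0.6138 -0.0592  0.0395] psi 93.22 w 0.0438 t 17.68 F [-3.5 -0.8  3.2]
[0, 0, np.float64(0.0012)] [-0.007, 0.0, -0.0637] deg 0.2
[0, 0, np.float64(0.0012)] [-0.0015, -0.0973, -0.0637] deg 0.2
[0, 0, np.float64(-0.4988)] [-0.0015, -0.0973, -0.0637] deg -89.8
[0, 0, np.float64(-0.4988)] [-0.0036, -0.0599, -0.0025] deg -89.8
[0, 0, np.float64(-0.4988)] [-0.0055, -0.0274, -0.0025] deg -89.8
```

move_arm([
  [[0,0,0],[0,0,-0.06],0.3],
  [[0,0,0],[0,-0.05,-0.064],0.3],
  [[0,0,-0.05],[0,-0.1,-0.064],0.3],
  [[0,0,-0.1],[0,-0.1,-0.064],0.3],
  [[0,0,-0.15],[0,-0.1,-0.064],0.3],
  [[0,0,-0.2],[0,-0.1,-0.064],0.3],
  [[0,0,-0.25],[0,-0.1,-0.064],0.3],
  [[0,0,-0.3],[0,-0.1,-0.064],0.3],
  [[0,0,-0.35],[0,-0.1,-0.064],0.3],
  [[0,0,-0.4],[0,-0.1,-0.064],0.3],
  [[0,0,-0.45],[0,-0.1,-0.064],0.3],
  [[0,0,-0.499],[0,-0.1,-0.064],0.3],
  [[0,0,-0.499],[0,-0.1,-0.064],0.3],
  [[0,0,-0.499],[0,-0.07,-0.03],0.3],
  [[0,0,-0.499],[0,-0.06,-0.003],0.3],
  [[0,0,-0.499],[0,-0.06,-0.003],0.3],
])

```text
t: 19.68
tool_pos: [0.5907, -0.0604, 0.0392]
orientation: [[-0.999, -0.053, -0.002], [-0.053, 0.999, 0.0], [0.002, 0.0, -1.0]]
wrist_force: [1.1, 0.0, -2.3]
width: 0.0438
grasp_force: 20.0
```

move_arm([
  [[0,0,0],[-0.008,0,0],0.3],
  [[0,0,0],[-0.014,0,0],0.3],
  [[0,0,0],[-0.018,0,0],0.3],
  [[0,0,0],[-0.022,0,0.001],0.3],
  [[0,0,0],[-0.022,0,0.001],0.3],
])

```text
t: 20.3
tool_pos: [0.5968, -0.0601, 0.0398]
orientation: [[-0.999, -0.053, -0.006], [-0.053, 0.999, -0.0], [0.006, 0.0, -1.0]]
wrist_force: [-6.1, -0.8, 1.6]
width: 0.0437
grasp_force: 20.0
```

move_arm([
  [[0,0,0],[0.002,0,0.001],0.1],
  [[0,0,0],[0.002,0,0.001],-1],
  [[0,0,0],[0.003,0,0.001],-1],
  [[0,0,0],[0.003,0,0.001],-1],
  [[0,0,0],[0.003,0,0.001],-1],
  [[0,0,0],[0.003,0,-0.1],-1],
  [[0,0,0],[0.003,0,-0.22],-1],
  [[0,0,0.05],[0.1,-0.1,-0.22],-1],
  [[0,0,0.1],[0.2,-0.2,-0.22],-1],
  [[0,0,0.15],[0.3,-0.35,-0.22],-1],
  [[0,0,0.2],[0.3,-0.4,-0.22],-1],
  [[0,0,0.25],[0.3,-0.4,-0.22],-1],
  [[0,0,0.25],[0.3,-0.4,-0.22],-1],
])

```text
t: 21.92
tool_pos: [0.488, -0.2266, 0.1282]
orientation: [[-0.744, 0.668, 0.0], [0.668, 0.744, -0.0], [-0.0, 0.0, -1.0]]
wrist_force: [0.4, -0.7, 0.6]
width: 0.091
grasp_force: 0.0
```

```bash
python3 - <<'E'
from h import *
t=snapshot("top");s=snapshot("side")
print(housings(t,"top",(278,160,90,75),z=.054));print(housings(s,"side",(270,170,95,105),z=.054))
cv=np.zeros((400,800,3),np.uint8);cv[:,:400]=crop(t,270,155,100,100,4);cv[:,400:]=crop(s,260,165,100,100,4);cv2.imwrite("pics/c8.png",cv)
plan((.606,.089,.13,93),(.606,.089,.038,93))
E
```

```text
[([0.6036, 0.0897], np.float64(93.3), 154.5, [0.0575, 0.0322]), ([0.5989, -0.0578], np.float64(2.8), 150.1, [0.0318, 0.0551])]
[([0.6071, 0.0881], np.float64(94.2), 127.1, [0.0542, 0.0276]), ([0.6027, -0.0596], np.float64(3.0), 95.6, [0.0259, 0.0524])]
now [ 0.4882 -0.226   0.1282] psi 138.21 w 0.0912 t 22.02 F [ 0.2 -0.8  1. ]
[0, 0, np.float64(0.2511)] [0.3052, 0.7834, -0.0046] deg 45.2
[0, 0, np.float64(0.2511)] [0.3052, 0.7834, 0.2254] deg 45.2
```

View pics/c8.png

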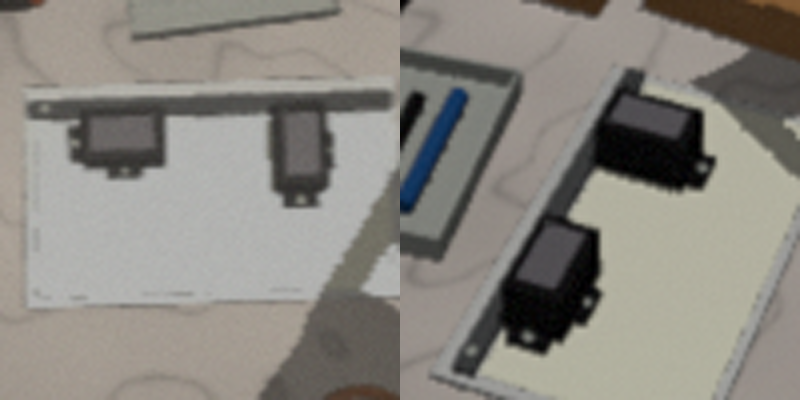

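Right housing now stands with its flat end on the bar. Same for the left one.

move_arm([
  [[0,0,0.05],[0.06,0.14,0],-1],
  [[0,0,0.1],[0.12,0.28,0],-1],
  [[0,0,0.15],[0.18,0.42,0],-1],
  [[0,0,0.2],[0.24,0.56,0],-1],
  [[0,0,0.251],[0.3,0.7,0],-1],
  [[0,0,0.251],[0.305,0.783,0],-1],
  [[0,0,0.251],[0.305,0.783,0],-1],
  [[0,0,0.251],[0.305,0.783,0],-1],
  [[0,0,0.251],[0.305,0.783,0.1],-1],
  [[0,0,0.251],[0.305,0.783,0.19],-1],
  [[0,0,0.251],[0.305,0.783,0.225],-1],
  [[0,0,0.251],[0.305,0.783,0.225],-1],
  [[0,0,0.251],[0.305,0.783,0.225],0.3],
  [[0,0,0.251],[0.305,0.783,0.225],0.3],
  [[0,0,0.251],[0.305,0.783,0.225],0.3],
  [[0,0,0.251],[0.305,0.783,0.225],0.3],
  [[0,0,0.251],[0.305,0.783,0.225],0.3],
  [[0,0,0.251],[0.305,0.783,0.225],0.3],
], newtons=20)

```text
t: 24.28
tool_pos: [0.6058, 0.0883, 0.0382]
orientation: [[-0.05, 0.999, -0.002], [0.999, 0.05, -0.0], [-0.0, -0.002, -1.0]]
wrist_force: [-3.1, -0.4, 2.9]
width: 0.0435
grasp_force: 20.0
```

```bash
python3 - <<'E'
from h import *
plan((.606,.089,.065,93),(.567,.087,.065,183),(.582,.087,.0395,183))
E
```

```text
now [0.6058 0.0883 0.0382] psi 92.88 w 0.0435 t 24.27 F [-3.1 -0.4  2.9]
[0, 0, np.float64(-0.0007)] [0.0016, 0.0006, -0.067] deg -0.1
[0, 0, np.float64(-0.5007)] [0.0015, -0.097, -0.067] deg -90.1
[0, 0, np.float64(-0.5007)] [-0.0004, -0.0595, -0.0032] deg -90.1
```

move_arm([
  [[0,0,0],[0,0,-0.06],0.3],
  [[0,0,0],[0,-0.05,-0.067],0.3],
  [[0,0,-0.05],[0,-0.1,-0.067],0.3],
  [[0,0,-0.1],[0,-0.1,-0.067],0.3],
  [[0,0,-0.15],[0,-0.1,-0.067],0.3],
  [[0,0,-0.2],[0,-0.1,-0.067],0.3],
  [[0,0,-0.25],[0,-0.1,-0.067],0.3],
  [[0,0,-0.3],[0,-0.1,-0.067],0.3],
  [[0,0,-0.35],[0,-0.1,-0.067],0.3],
  [[0,0,-0.4],[0,-0.1,-0.067],0.3],
  [[0,0,-0.45],[0,-0.1,-0.067],0.3],
  [[0,0,-0.501],[0,-0.1,-0.067],0.3],
  [[0,0,-0.501],[0,-0.1,-0.067],0.3],
  [[0,0,-0.501],[0,-0.07,-0.03],0.3],
  [[0,0,-0.501],[0,-0.06,-0.003],0.3],
  [[0,0,-0.501],[0,-0.06,-0.003],0.3],
])

```text
t: 26.28
tool_pos: [0.5828, 0.0871, 0.0379]
orientation: [[-0.999, -0.052, -0.002], [-0.052, 0.999, -0.0], [0.002, -0.0, -1.0]]
wrist_force: [-0.3, 0.0, -2.3]
width: 0.0441
grasp_force: 20.0
```

move_arm([
  [[0,0,0],[-0.01,0,0],0.3],
  [[0,0,0],[-0.02,0,0],0.3],
  [[0,0,0],[-0.025,0,0],0.3],
  [[0,0,0],[-0.027,0,0.001],0.3],
  [[0,0,0],[-0.027,0,0.001],0.3],
])

```text
t: 26.9
tool_pos: [0.5925, 0.0876, 0.0387]
orientation: [[-0.999, -0.053, -0.002], [-0.053, 0.999, -0.0], [0.002, -0.0, -1.0]]
wrist_force: [-3.5, 0.1, 0.7]
width: 0.044
grasp_force: 20.0
```

move_arm([
  [[0,0,0],[-0.003,0,0],0.3],
  [[0,0,0],[-0.004,0,0.001],0.3],
  [[0,0,0],[-0.004,0,0.001],0.3],
])

```text
t: 27.28
tool_pos: [0.5926, 0.0876, 0.0383]
orientation: [[-0.999, -0.053, -0.005], [-0.053, 0.999, -0.001], [0.005, -0.0, -1.0]]
wrist_force: [-6.8, -0.5, 2.6]
width: 0.0437
grasp_force: 20.0
```

move_arm([
  [[0,0,0],[0.002,0,0],0.1],
  [[0,0,0],[0.002,0,0],-1],
  [[0,0,0],[0.002,0,0],-1],
  [[0,0,0],[0.002,0,0],-1],
  [[0,0,0],[0.002,0,0],-1],
  [[0,0,0],[0.002,0,-0.1],-1],
  [[0,0,0],[0.002,0,-0.23],-1],
  [[0,0,0],[0.05,-0.13,-0.23],-1],
  [[0,0,0],[0.1,-0.26,-0.23],-1],
  [[0,0,0],[0.15,-0.39,-0.23],-1],
  [[0,0,0],[0.2,-0.52,-0.23],-1],
  [[0,0,0],[0.25,-0.65,-0.23],-1],
  [[0,0,0],[0.28,-0.78,-0.23],-1],
  [[0,0,0],[0.28,-0.78,-0.23],-1],
])

```text
t: 29.02
tool_pos: [0.4994, -0.2329, 0.1307]
orientation: [[-0.999, -0.048, 0.001], [-0.048, 0.999, -0.001], [-0.001, -0.001, -1.0]]
wrist_force: [0.3, 0.3, 0.4]
width: 0.0911
grasp_force: 0.0
```

```bash
python3 - <<'E'
from h import *
t=snapshot("top");s=snapshot("side")
print(housings(t,"top",(278,160,90,75),z=.054));print(housings(s,"side",(270,170,95,105),z=.054))
cv=np.zeros((600,800,3),np.uint8);cv[:400,:400]=crop(t,270,155,100,100,4);cv[:400,400:]=crop(s,260,165,100,100,4);cv[400:,:200]=crop(t,435,210,50,50,4);cv[400:,200:400]=crop(s,380,105,50,50,4);cv2.imwrite("pics/c9.png",cv)
plan((.466,-.434,.15,78.5))
E
```

```text
[([0.5909, 0.0902], np.float64(2.7), 156.7, [0.0346, 0.0555]), ([0.5988, -0.0579], np.float64(2.2), 149.6, [0.0325, 0.0551])]
[([0.594, 0.0878], np.float64(3.8), 128.1, [0.0267, 0.0534]), ([0.6025, -0.0594], np.float64(2.5), 96.0, [0.0264, 0.0525])]
now [ 0.4998 -0.2298  0.1305] psi -177.04 w 0.0914 t 29.12 F [-0.2 -0.7  0.4]
[0, 0, np.float64(0.5804)] [0.1107, -0.5055, -0.0488] deg 104.5
```

View pics/c9.png

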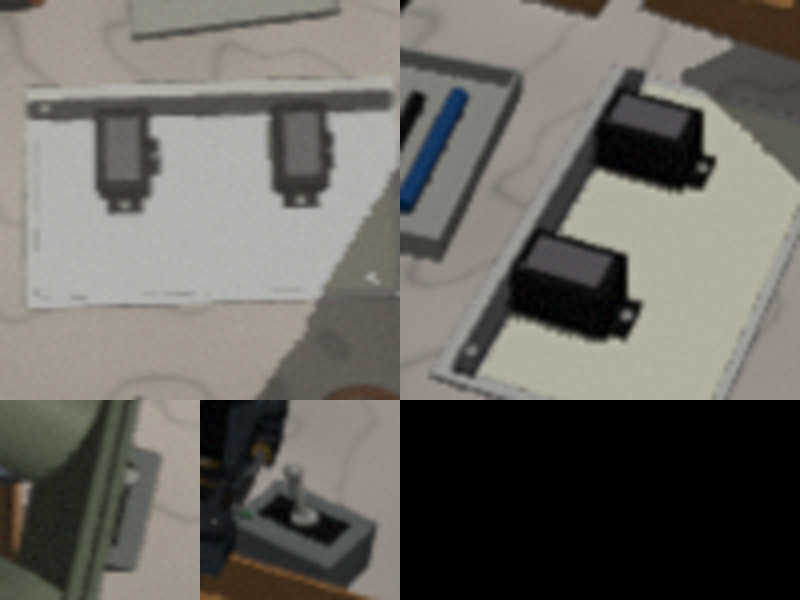

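Both housings stand end-on; step 3 met. Now switch off, pushing from the far side.

```bash
python3 - <<'E'
from h import *
pv=np.array([.465,-.434]);x=np.array([.98,-.199])
f=lambda k,z:(*(pv+k*x),z,78.5)
plan(f(.064,.15),f(.064,.086),f(.004,.086))
E
```

```text
now [ 0.4998 -0.2298  0.1305] psi -177.04 w 0.0914 t 29.12 F [-0.2 -0.7  0.4]
[0, 0, np.float64(0.5804)] [-0.0417, -0.5453, -0.0488] deg 104.5
[0, 0, np.float64(0.5804)] [-0.0417, -0.5453, 0.1112] deg 104.5
[0, 0, np.float64(0.5804)] [0.1036, -0.5079, 0.1112] deg 104.5
```

move_arm([
  [[0,0,0.05],[-0.04,-0.14,-0.049],1],
  [[0,0,0.1],[-0.04,-0.28,-0.049],1],
  [[0,0,0.15],[-0.04,-0.42,-0.049],1],
  [[0,0,0.2],[-0.042,-0.545,-0.049],1],
  [[0,0,0.25],[-0.042,-0.545,-0.049],1],
  [[0,0,0.3],[-0.042,-0.545,-0.049],1],
  [[0,0,0.35],[-0.042,-0.545,-0.049],1],
  [[0,0,0.4],[-0.042,-0.545,-0.049],1],
  [[0,0,0.45],[-0.042,-0.545,-0.049],1],
  [[0,0,0.5],[-0.042,-0.545,-0.049],1],
  [[0,0,0.55],[-0.042,-0.545,-0.049],1],
  [[0,0,0.58],[-0.042,-0.545,-0.049],1],
  [[0,0,0.58],[-0.042,-0.545,0.04],1],
  [[0,0,0.58],[-0.042,-0.545,0.111],1],
  [[0,0,0.58],[-0.042,-0.545,0.111],1],
  [[0,0,0.58],[-0.006,-0.536,0.111],1],
  [[0,0,0.58],[0.03,-0.527,0.111],1],
  [[0,0,0.58],[0.066,-0.517,0.111],1],
  [[0,0,0.58],[0.104,-0.508,0.111],1],
  [[0,0,0.58],[0.104,-0.508,0.111],1],
])

```text
t: 31.62
tool_pos: [0.4683, -0.4349, 0.0869]
orientation: [[0.198, 0.98, 0.001], [0.98, -0.198, -0.001], [-0.0, 0.001, -1.0]]
wrist_force: [2.4, 0.1, 1.3]
width: 0.0002
grasp_force: 0.9
```

move_arm([
  [[0,0,0],[0,0.15,0],1],
  [[0,0,0],[0,0.15,-0.12],1],
  [[0,0,0],[0.1,0.15,-0.2],1],
  [[0,0,0],[0.24,0.1,-0.2],-1],
  [[0,0,0],[0.38,0.1,-0.2],-1],
  [[0,0,0],[0.52,0.1,-0.2],-1],
  [[0,0,0],[0.6,0.1,-0.2],-1],
  [[0,0,0],[0.6,0.1,-0.2],-1],
])

```text
t: 32.62
tool_pos: [0.555, -0.2056, 0.166]
orientation: [[0.194, 0.981, -0.002], [0.981, -0.194, 0.0], [-0.0, -0.002, -1.0]]
wrist_force: [0.7, -1.1, -0.4]
width: 0.0479
grasp_force: 0.0
```

```bash
python3 - <<'E'
from h import *
t=snapshot("top");s=snapshot("side")
cv=np.zeros((400,800,3),np.uint8);cv[:,:400]=crop(t,400,185,100,100,4);cv[:,400:]=crop(s,360,70,100,100,4);cv2.imwrite("pics/c10.png",cv)
print(housings(t,"top",(278,160,90,75),z=.054));print(housings(s,"side",(270,170,95,105),z=.054))
# carton rim corners
m=cv2.inRange(cv2.cvtColor(t,cv2.COLOR_RGB2HSV),(5,90,60),(20,255,255))[160:275,382:446]
c=max(cv2.findContours(m,cv2.RETR_EXTERNAL,cv2.CHAIN_APPROX_NONE)[0],key=cv2.contourArea)
b=cv2.boxPoints(cv2.minAreaRect(c))+[382,160];print(b);print([ray("top",*p,.045).round(3).tolist() for p in b])
plan((.60,-.0595,.13,183))
E
```

```text
[([0.5907, 0.0897], np.float64(3.2), 156.2, [0.0334, 0.056]), ([0.5988, -0.0578], np.float64(3.1), 147.1, [0.0313, 0.055])]
[([0.594, 0.0877], np.float64(3.2), 129.2, [0.0271, 0.0535]), ([0.6026, -0.0598], np.float64(3.2), 98.6, [0.0264, 0.0527])]
[[410.03448296 218.41379166]
 [419.68965912 194.27585983]
 [440.37931061 202.55172348]
 [430.72413635 226.68965149]]
[[0.512, -0.272], [0.593, -0.305], [0.567, -0.373], [0.487, -0.339]]
now [ 0.5551 -0.2079  0.166 ] psi 78.68 w 0.0553 t 32.73 F [0.4 0.1 0.9]
[0, 0, np.float64(-0.5796)] [0.386, 0.0373, 0.09] deg -104.3
```

View pics/c10.png

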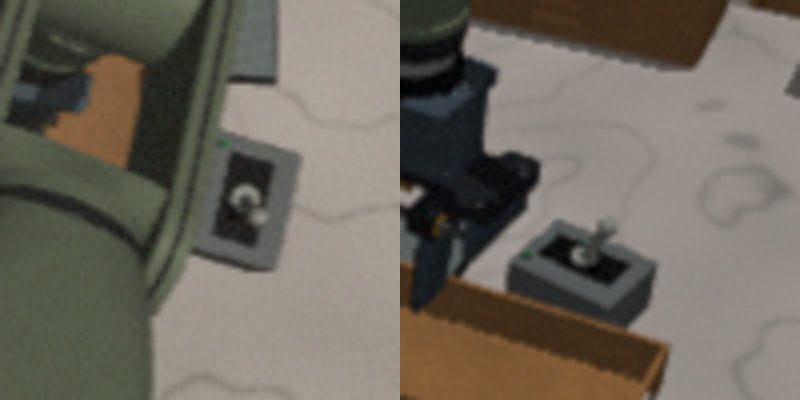

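Lever is off again (ball at (259,217), nearer the robot than the pivot). Pack the right housing.

move_arm([
  [[0,0,-0.05],[0.08,0.01,0],-1],
  [[0,0,-0.1],[0.16,0.02,0],-1],
  [[0,0,-0.15],[0.24,0.03,0],-1],
  [[0,0,-0.2],[0.32,0.037,0],-1],
  [[0,0,-0.25],[0.386,0.037,0.05],-1],
  [[0,0,-0.3],[0.386,0.037,0.09],-1],
  [[0,0,-0.35],[0.386,0.037,0.09],-1],
  [[0,0,-0.4],[0.386,0.037,0.09],-1],
  [[0,0,-0.45],[0.386,0.037,0.09],-1],
  [[0,0,-0.5],[0.386,0.037,0.09],-1],
  [[0,0,-0.55],[0.386,0.037,0.09],-1],
  [[0,0,-0.58],[0.386,0.037,0.09],-1],
  [[0,0,-0.58],[0.386,0.037,0.09],-1],
], newtons=20)

```text
t: 34.35
tool_pos: [0.6004, -0.0607, 0.1299]
orientation: [[-0.999, -0.05, -0.0], [-0.05, 0.999, -0.001], [0.001, -0.001, -1.0]]
wrist_force: [-0.0, -0.4, 0.5]
width: 0.0909
grasp_force: 0.0
```

```bash
python3 - <<'E'
from h import *
plan((.599,-.0595,.039,183))
E
```

```text
now [ 0.6004 -0.0607  0.1299] psi -177.13 w 0.0909 t 34.35 F [-0.  -0.4  0.5]
[0, 0, np.float64(-0.0007)] [0.0034, 0.0031, 0.2273] deg -0.1
```

move_arm([
  [[0,0,0],[0.003,0.003,0.1],-1],
  [[0,0,0],[0.003,0.003,0.19],-1],
  [[0,0,0],[0.003,0.003,0.227],-1],
  [[0,0,0],[0.003,0.003,0.227],-1],
  [[0,0,0],[0.003,0.003,0.227],0.3],
  [[0,0,0],[0.003,0.003,0.227],0.3],
  [[0,0,0],[0.003,0.003,0.227],0.3],
  [[0,0,0],[0.003,0.003,0.227],0.3],
  [[0,0,0],[0.003,0.003,0.227],0.3],
  [[0,0,0],[0.003,0.003,0.227],0.3],
], newtons=25)

```text
t: 35.6
tool_pos: [0.5994, -0.0581, 0.0396]
orientation: [[-0.999, -0.053, 0.0], [-0.053, 0.999, -0.001], [-0.0, -0.001, -1.0]]
wrist_force: [-0.2, -1.3, 1.1]
width: 0.0433
grasp_force: 25.0
```

```bash
python3 - <<'E'
from h import *
p=sense()["tool_pos"]
plan((*p[:2],.13,183),(.585,-.290,.13,178),(.585,-.290,.038,178))
E
```

```text
now [ 0.5994 -0.0581  0.0396] psi -176.94 w 0.0433 t 35.6 F [-0.2 -1.3  1.1]
[0, 0, np.float64(0.0003)] [0.0, 0.0, -0.2261] deg 0.1
[0, 0, np.float64(0.0281)] [0.0668, -0.5771, -0.2261] deg 5.1
[0, 0, np.float64(0.0281)] [0.0668, -0.5771, 0.0039] deg 5.1
```

move_arm([
  [[0,0,0],[0,0,-0.1],0.3],
  [[0,0,0],[0,0,-0.22],0.3],
  [[0,0,0.028],[0.02,-0.12,-0.225],0.3],
  [[0,0,0.028],[0.04,-0.25,-0.225],0.3],
  [[0,0,0.028],[0.06,-0.38,-0.225],0.3],
  [[0,0,0.028],[0.067,-0.5,-0.225],0.3],
  [[0,0,0.028],[0.067,-0.577,-0.225],0.3],
  [[0,0,0.028],[0.067,-0.577,-0.225],0.3],
  [[0,0,0.028],[0.067,-0.577,-0.225],0.3],
])

```text
t: 36.72
tool_pos: [0.5844, -0.2888, 0.1288]
orientation: [[-0.999, 0.035, -0.001], [0.035, 0.999, 0.001], [0.001, 0.001, -1.0]]
wrist_force: [-0.1, 0.3, -1.0]
width: 0.0433
grasp_force: 25.0
```

```bash
python3 - <<'E'
from h import *
t=snapshot("top");s=snapshot("side")
cv=np.zeros((400,800,3),np.uint8);cv[:,:400]=crop(t,375,165,100,100,4);cv[:,400:]=crop(s,310,90,133,133,3)[:400,:400] if 0 else crop(s,310,90,100,100,4);cv2.imwrite("pics/c11.png",cv)
plan((.585,-.290,.038,178))
E
```

```text
now [ 0.5847 -0.2884  0.1292] psi 178.08 w 0.0437 t 36.83 F [ 0.4  0.  -1.3]
[0, 0, np.float64(0.0004)] [-0.0009, -0.004, 0.2279] deg 0.1
```

View pics/c11.png

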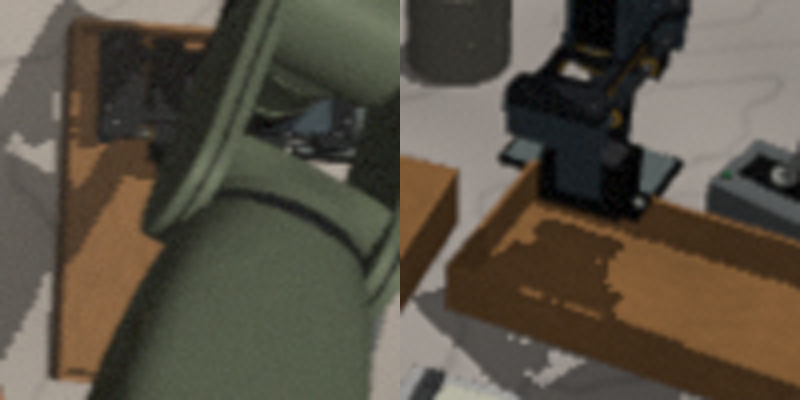

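move_arm([
  [[0,0,0],[0,-0.002,0.1],0.3],
  [[0,0,0],[0,-0.002,0.18],0.3],
  [[0,0,0],[0,-0.002,0.215],0.3],
  [[0,0,0],[0,-0.002,0.229],0.3],
  [[0,0,0],[0,-0.002,0.229],0.3],
  [[0,0,0],[0,-0.002,0.229],0],
  [[0,0,0],[0,-0.002,0.229],-0.4],
  [[0,0,0],[0,-0.002,0.229],-0.4],
  [[0,0,0],[0,-0.002,0.229],-0.4],
])

```text
t: 37.95
tool_pos: [0.5848, -0.2906, 0.038]
orientation: [[-0.999, 0.035, 0.0], [0.035, 0.999, -0.0], [-0.0, -0.0, -1.0]]
wrist_force: [0.6, 0.2, 0.6]
width: 0.0638
grasp_force: 0.0
```

move_arm([
  [[0,0,0],[0,0,-0.1],-0.4],
  [[0,0,0],[0,0,-0.23],-0.4],
  [[0,0,0],[0.1,0.12,-0.23],-1],
  [[0,0,0],[0.2,0.24,-0.23],-1],
  [[0,0,0],[0.3,0.4,-0.23],-1],
  [[0,0,0],[0.3,0.5,-0.23],-1],
  [[0,0,0],[0.3,0.6,-0.23],-1],
  [[0,0,0],[0.3,0.6,-0.23],-1],
])

```text
t: 38.95
tool_pos: [0.473, -0.0445, 0.1301]
orientation: [[-1.0, 0.031, 0.0], [0.031, 1.0, 0.0], [-0.0, 0.0, -1.0]]
wrist_force: [-0.5, -0.4, 1.1]
width: 0.0912
grasp_force: 0.0
```

```bash
python3 - <<'E'
from h import *
t=snapshot("top");s=snapshot("side")
print("carton",housings(t,"top",(385,165,60,100),z=.051),housings(s,"side",(310,120,120,75),z=.051))
print("plate",housings(t,"top",(278,160,90,75),z=.054),housings(s,"side",(270,170,95,105),z=.054))
plan((.5915,.089,.13,183))
E
```

```text
carton [([0.5849, -0.2887], np.float64(177.2), 129.0, [0.0529, 0.0288])] [([0.6015, -0.2911], np.float64(0.2), 28.4, [0.0239, 0.0254])]
plate [([0.5907, 0.0897], np.float64(2.7), 146.6, [0.0316, 0.0542])] [([0.594, 0.0878], np.float64(2.9), 118.1, [0.0258, 0.0527])]
now [ 0.4733 -0.0466  0.1299] psi 178.07 w 0.091 t 39.05 F [1.1 0.5 0.4]
[0, 0, np.float64(-0.0274)] [-0.2839, 0.3487, -0.0002] deg -4.9
```

Housing one stands in the carton at (0.585,-0.289). Fetch the second.

move_arm([
  [[0,0,-0.027],[-0.1,0.12,0],-1],
  [[0,0,-0.027],[-0.2,0.24,0],-1],
  [[0,0,-0.027],[-0.284,0.349,0],-1],
  [[0,0,-0.027],[-0.284,0.349,0],-1],
  [[0,0,-0.027],[-0.284,0.349,0],-1],
  [[0,0,-0.027],[-0.284,0.349,0.1],-1],
  [[0,0,-0.027],[-0.284,0.349,0.19],-1],
  [[0,0,-0.027],[-0.284,0.349,0.227],-1],
  [[0,0,-0.027],[-0.284,0.349,0.227],-1],
  [[0,0,-0.027],[-0.284,0.349,0.227],0.3],
  [[0,0,-0.027],[-0.284,0.349,0.227],0.3],
  [[0,0,-0.027],[-0.284,0.349,0.227],0.3],
  [[0,0,-0.027],[-0.284,0.349,0.227],0.3],
  [[0,0,-0.027],[-0.284,0.349,0.227],0.3],
  [[0,0,-0.027],[-0.284,0.349,0.227],0.3],
], newtons=25)

```text
t: 40.92
tool_pos: [0.5916, 0.089, 0.0391]
orientation: [[-0.999, -0.05, 0.0], [-0.05, 0.999, -0.0], [-0.0, -0.0, -1.0]]
wrist_force: [-1.0, -0.7, 1.5]
width: 0.0439
grasp_force: 25.0
```

```bash
python3 - <<'E'
from h import *
p=sense()["tool_pos"]
plan((*p[:2],.13,183),(.455,-.286,.13,178),(.455,-.286,.038,178))
E
```

```text
now [0.5916 0.089  0.0391] psi -177.12 w 0.0439 t 40.92 F [-1.  -0.7  1.5]
[0, 0, np.float64(-0.0006)] [0.0, 0.0, -0.2273] deg -0.1
[0, 0, np.float64(0.0271)] [0.3882, -0.9191, -0.2273] deg 4.9
[0, 0, np.float64(0.0271)] [0.3882, -0.9191, 0.0027] deg 4.9
```

move_arm([
  [[0,0,0],[0,0,-0.1],0.3],
  [[0,0,0],[0,0,-0.22],0.3],
  [[0,0,0.027],[0.05,-0.12,-0.225],0.3],
  [[0,0,0.027],[0.1,-0.24,-0.225],0.3],
  [[0,0,0.027],[0.15,-0.36,-0.225],0.3],
  [[0,0,0.027],[0.2,-0.48,-0.225],0.3],
  [[0,0,0.027],[0.26,-0.6,-0.225],0.3],
  [[0,0,0.027],[0.31,-0.72,-0.225],0.3],
  [[0,0,0.027],[0.36,-0.84,-0.225],0.3],
  [[0,0,0.027],[0.388,-0.919,-0.225],0.3],
  [[0,0,0.027],[0.388,-0.919,-0.225],0.3],
  [[0,0,0.027],[0.388,-0.919,-0.225],0.3],
  [[0,0,0.027],[0.388,-0.919,-0.225],0.3],
])

```text
t: 42.55
tool_pos: [0.4552, -0.2848, 0.1288]
orientation: [[-0.999, 0.033, -0.0], [0.033, 0.999, 0.0], [0.0, 0.0, -1.0]]
wrist_force: [-0.3, 0.3, -1.3]
width: 0.0439
grasp_force: 25.0
```

```bash
python3 - <<'E'
from h import *
print(sense()["grasp_force"])
plan((.455,-.286,.038,178))
E
```

```text
24.9998277425766
now [ 0.4552 -0.2848  0.1288] psi 178.08 w 0.0439 t 42.55 F [-0.3  0.3 -1.3]
[0, 0, np.float64(0.0005)] [0.0003, -0.0031, 0.227] deg 0.1
```

move_arm([
  [[0,0,0],[0,-0.002,0.1],0.3],
  [[0,0,0],[0,-0.002,0.18],0.3],
  [[0,0,0],[0,-0.002,0.215],0.3],
  [[0,0,0],[0,-0.002,0.228],0.3],
  [[0,0,0],[0,-0.002,0.228],0.3],
  [[0,0,0],[0,-0.002,0.228],0],
  [[0,0,0],[0,-0.002,0.228],-0.4],
  [[0,0,0],[0,-0.002,0.228],-0.4],
  [[0,0,0],[0,-0.002,0.228],-0.4],
  [[0,0,0],[0,-0.002,0.1],-0.4],
  [[0,0,0],[0,-0.002,0],-0.4],
  [[0,0,0],[0,0.12,-0.05],-0.4],
  [[0,0,0],[0,0.24,-0.1],-0.4],
  [[0,0,0],[0,0.36,-0.1],-0.4],
  [[0,0,0],[0,0.5,-0.1],-0.4],
  [[0,0,0],[0,0.65,-0.1],-0.4],
  [[0,0,0],[0,0.65,-0.1],-0.4],
  [[0,0,0],[0,0.65,-0.1],-0.4],
])

```text
t: 44.8
tool_pos: [0.464, -0.0262, 0.169]
orientation: [[-0.999, 0.034, 0.0], [0.034, 0.999, -0.001], [-0.0, -0.001, -1.0]]
wrist_force: [-0.5, -0.5, -0.2]
width: 0.0637
grasp_force: 0.0
```

```bash
python3 - <<'E'
from h import *
t=snapshot("top");s=snapshot("side")
print("carton",housings(t,"top",(385,165,60,100),z=.051),sense()["tool_pos"],sense()["t"])
cv=np.zeros((600,800,3),np.uint8);cv[:480,:400]=crop(t,385,160,100,120,4);cv[:400,400:]=crop(s,330,90,100,100,4)
cv[480:,:600]=0;cv2.imwrite("pics/c12.png",cv)
cv2.imwrite("pics/c13.png",np.hstack([t,s])[:,:,::-1][:, :640])
E
```

```text
carton [([0.4543, -0.2849], np.float64(179.1), 142.4, [0.0538, 0.0296]), ([0.5849, -0.2885], np.float64(179.1), 128.0, [0.0528, 0.0284])] [ 0.46398161 -0.02709962  0.16891521] 44.9
```

View pics/c12.png

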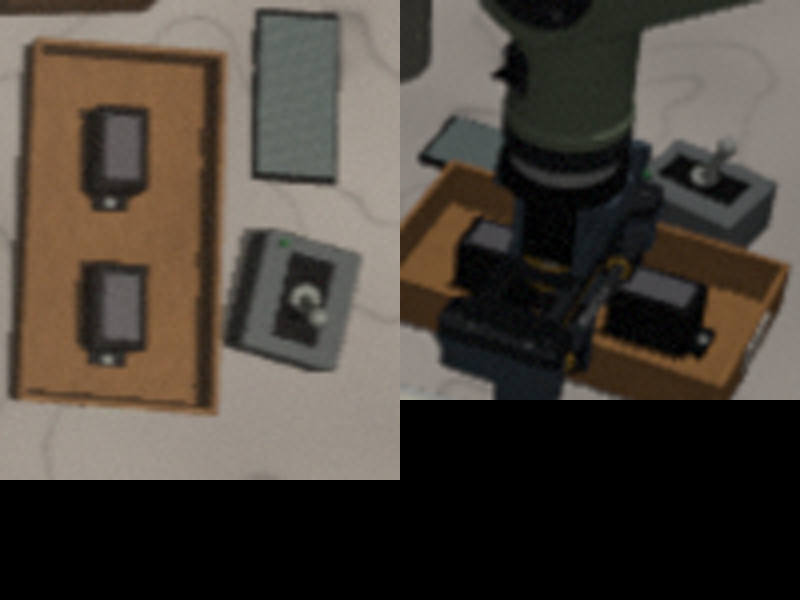

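Both housings stand upright in the carton, the lever leans to off, and the gripper is clear.

```bash
python3 -c "
from station import *
print(sign_off())"
```

```text
the job is handed in; nothing more can be done
None
```

I handed the job in at about 45 s. Only two of the three housings were present: both stood flush by long side, then by flat end, with the light on. The plate is off, both are upright in the carton, and I moved nothing else; `sign_off` gave no verdict.

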